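# Lever open the drying box and put the painting away

## Task

The lid of the wooden drying box is shut tight. Slip the palette knife's blade along the brass sill into the notch under the lid's front edge, lever the lid off with the blade bearing on the sill (no prising with the fingers while it is shut), and swing it well open, past upright. Lay the knife flat on the table, then gently lower the small painted panel into the middle slot, fully down; leave the lid open, and leave the ink jar and the chalk jar where they stand.

Things in the scene. Friction and masses are not known exactly. Their poses are not given: they have to be found in the camera images.
- drying_box: Pale wooden box fixed on the table, outside 150 (x) x 180 (y) x 92 mm without lid and sill, walls 8 mm, front wall only 87.5 high. Origin: centre of the underside; x from the front (notch, sill) to the hinged back, z up. Inside, three slots along x at y -45, 0, 45 mm, each 11 mm wide and 134 long between 6 mm rails, rounded tops 43 mm above the table; inner floor at 8 mm.
- sill: Brass sill fixed across the front of the box, 100 mm long (y), its level top 87.5 mm above the table, reaching 20 mm out from the front wall. Origin on its underside, 12 mm below its top; axes as the box.
- sill_edge (a point): Middle of the sill's top front edge (box frame x -95, y 0, z 87.5 mm): the fulcrum. Axes as the box.
- slot (a point): Middle of the middle slot, on the inner floor (box frame 0, 0, 8 mm). Axes as the box; the slot runs along x.
- lid: Darker wooden lid 152 (x) x 180 x 8 mm, no handle. Frame on the hinge axis at the back (box frame x 79, z 96 mm), turns with it; the lid spans x -4 to -156, underside z -4 mm. Shut, the underside is 92 mm above the table, 4.5 mm above sill and front wall. An 8 mm thick lip closes this gap at the front save for a notch 44 wide, 4.5 mm high in the middle; behind it the blade runs free under the lid.
- notch (a point): Middle of the notch at the lid's front edge, in the gap's mid-height (box frame x -77, y 0, z 89.8 mm when shut); moves with the lid.
- lid_hinge (a joint): Lid angle in rad: 0 shut, 1.57 upright, 1.95 fully open, leaning back. The hinge is stiff (about 0.45 Nm friction) and the lid stays where it is left; with its weight it takes about 5 to 6 N under the notch to raise it.
- knife: Palette knife, 220 mm long, about 90 g, lying flat left or right of the box, blade roughly away from the robot. Origin on the handle's underside at its front end; x to the tip, z up. Dark wooden handle 18 wide, 20 high, x -110 to -4 mm; stiff steel blade 20 wide, 2.5 thick, x 36 to 110 mm, on a 10 x 4 mm shank. Blade's underside 6 mm above the handle's (shank's 6.5).
- knife_grip (a point): Point to grip on the handle, at mid-height, 135 mm behind the tip (knife frame x -25, z 10 mm). Axes as the knife.
- knife_tip (a point): Tip of the blade (knife frame x 110, z 7.5 mm). Axes as the knife.
- stand: Grey stand fixed to the table, 130 (x) x 60 (y) x 30 mm, with a 12 mm wide slot along x, 20 mm deep. Origin: centre of the underside.
- panel: Painted wooden panel standing upright in the stand, 90 (x) x 8 (y, thickness) x 82 mm (z), about 60 g, blue and green face on -y. Origin: centre of its lower edge face; z up. Either face may look either way in the box.
- ink_jar: Brown ink jar with a black cap, 61 mm across, 98 mm high, standing loose to the left behind; origin under its centre.
- chalk_jar: White jar with a black cap, 53 mm across, 66 mm high, standing loose to the right behind; origin under its centre.
Mind the look-alikes: they are no part of the job. What is shaped like the panel but purple, red or turquoise is not meant.

How it is judged:
By the outcome, as a careful person would: the job done as asked, in the order asked, and still so for the second after the job is handed in, with the robot touching nothing.
It also fails if it takes over 72 s, if anything falls off the work surface, if the arm or the gripper's body presses on something with over 40 N, if the wrist force passes 120 N, or if a joint passes its speed limit or range.

## Robot

A 6-joint arm with a two-finger parallel gripper is mounted at the origin on the work surface; the furniture and walls round the work are solid. World frame = base frame: x ahead of the robot, y to its left, z up, the work surface at z = 0. Lengths are in m, angles in rad, forces in N, time in s.
With the tool pointing down it reaches from about 0.35 to 0.975 m from the base axis. Payload 17.4 kg.
Tool frame: the origin (TCP) lies at the very end of the fingers, on their centre line; the grasp point (between the pads) lies tcp_to_grasp behind it (tcp_to_grasp is the distance from the TCP to the grasp point, in m); z points along the fingers, y is the line along which they close (so a half turn about z gives the same grasp; the last joint's range is limited). The gripper opens to 85 mm and grips with 20 to 120 N. Pads are 22 mm wide; open, the fingers measure 114 mm over their backs; the gripper's body (76 mm by 85 mm) begins 54 mm behind the grasp point. The pads swing forward as they close: fully open they stand 13 mm farther back than shut.
Start: joints at [-1.243, 0.116, 1.442, -0, 1.584, -0.038], TCP at [0.241, -0.63, 0.231] pointing down, gripper open.
Joint ranges: [-2.83, 2.83], [-0.83, 2.19], [0.07, 2.5], [-1.14, 4.28], [0.01, 3], [-2.97, 2.97]. Speed limits (rad/s): [1.89, 1.89, 2.22, 3.14, 3.14, 3.14].

## Interface

Orientations are given as a 3x3 rotation matrix whose columns are the frame's x, y, z axes.
In Python, from workcell import * gives the robot as it stands. The module is installed in compiled form; this text tells all that it offers.
- The arm moves only by the tool jog_arm, never from a script. Its argument "commands" is a list that holds one entry, the list of rows, each a list of 5 numbers: the finger opening in mm, from 0 to 85.4, then the shift along the tool's x, y, z in units of 25 mm (1.0 is 25 mm), then the turn about the tool's z in units of 5 degrees (1.0 is 5 degrees). A call has 1 to 12 rows; each row shifts and turns the commanded pose from where the row before left it, along the tool's axes as they then stand; what a row does not reach is not made up. A row lasts 1/12 s, in which the tool goes at most 41.7 mm and 7.16 degrees, less where a joint would pass 70% of its speed; a pose out of reach is approached as far as the arm can. A call is refused whole if a number of a shift passes 1 or a number of a turn 1, either way. A call with a gripper value outside its range is refused whole. The fingers move at their own pace and stop on an object; "squeeze" is the grip in N (left out, the last holds). Time passes only in rows, so rows that do not move let the fingers close. It gives the time, the measured TCP pose, the force, the opening and the grip force at its end, in the units of the state.
- observe(): the state, without advancing time (a new reading comes with each control period).
- grab_frame(name): name is "scene" or "top"; returns the picture (384x512x3 uint8, blue, green, red); there is no depth.
- calibration(name): a dict with "vertical_fov" (degrees; the focal length in pixels is half the picture's height over the tangent of half this angle, whatever the lens; pixels are square), "cx", "cy" (the principal point, pixels), "dist_coeffs" ([k1, k2, p1, p2, k3] as OpenCV has them; the pictures are not rectified), "R" (3x3) and "t" (3): a world point X has camera coordinates R X + t. Camera axes: x right, y down, z forward; pixel columns grow to the right and rows downward; lengths in m; the calibration is good to about 2 mm. A picture is of the moment at which its call begins. calibration takes no time and is no camera call.
- sign_off(): hands the job in; it is judged then, once.
The state is a dict: "t": time; "joint_pos": joint angles; "joint_velocities": joint speeds; "tau": joint torques, N m; "tool_pos": TCP position; "tool_rot": TCP orientation; "contact_force": force on the tool from outside, world axes, zero at the start; "wrist_torque": the same for the moment, N m; "opening": finger opening in m; "gripper_force": force on a finger pad.
Only numpy, scipy, OpenCV 4.12 (cv2) and the standard library are available. Lean on these libraries where they do the work, as an engineer would, in place of code of your own. Each camera call takes 0.05 s, during which the arm holds its last target. There are 200 camera calls.

## Working session

There is one attempt and no reset: what is moved stays moved. The work goes in short steps, Python scripts to look and compute and a tool call to move; the robot and the scene stay as the last step left them, time stands still between calls to the robot, and variables do not carry over. Pictures are saved under pics/ and viewed, at most 10 in all, crops included, and the job is handed in when it is done.

Besides the shell and the picture viewer there is one more tool, called as name(argument=value, ...), one argument or row to a line, values as JSON. jog_arm: Moves the arm, as the interface text tells. Its arguments: {"type":"object","properties":{"commands":{"type":"array","items":{"type":"array","items":{"type":"array","items":{"type":"number"}}}},"squeeze":{"type":"number"}},"required":["commands"]}

```bash
mkdir -p pics; ls; python3 - <<'E'
from workcell import *
import cv2,numpy as np
s=observe(); print({k:np.round(v,4).tolist() if not isinstance(v,(int,float)) else v for k,v in s.items()})
for n in("scene","top"):
    cv2.imwrite(f"pics/{n}0.png",cv2.resize(grab_frame(n),None,fx=1.5,fy=1.5,interpolation=cv2.INTER_CUBIC)); c=calibration(n); print(n,{k:np.round(v,4).tolist() for k,v in c.items()}, -np.array(c["R"]).T@np.array(c["t"]))
try: print(tcp_to_grasp)
except Exception as e: print(e)
E
```

```text
pics
{'t': 0.0, 'joint_pos': [-1.2428, 0.1165, 1.4423, -0.0, 1.584, -0.0378], 'joint_velocities': [0.0, -0.0018, -0.0, 0.001, 0.0012, -0.0006], 'tau': [-0.0032, -73.199, -63.2493, -0.0003, 0.0063, 0.0], 'tool_pos': [0.2413, -0.6302, 0.2305], 'tool_rot': [[0.9339, 0.3576, -0.0004], [0.3576, -0.9339, 0.0012], [0.0, -0.0012, -1.0]], 'contact_force': [-0.3866, -0.0306, 0.0119], 'wrist_torque': [-0.005, -0.0101, 0.0143], 'gripper_force': 0.0, 'opening': 0.08540643301781645}
scene {'vertical_fov': 44.65, 'cx': 253.1406, 'cy': 191.7617, 'dist_coeffs': [-0.047, 0.0, 0.0, 0.0, 0.0], 'R': [[-0.7073, -0.7068, 0.0098], [-0.2916, 0.2791, -0.9149], [0.6439, -0.65, -0.4035]], 't': [0.3882, 0.2287, 1.2649]} [-0.47322272  1.03276292  0.71580038]
top {'vertical_fov': 53.5524, 'cx': 253.3803, 'cy': 194.66, 'dist_coeffs': [-0.1142, 0.0, 0.0, 0.0, 0.0], 'R': [[-0.1037, -0.9946, -0.006], [-0.9747, 0.1028, -0.1984], [0.1979, -0.0147, -0.9801]], 't': [0.0517, 0.5343, 0.9846]} [0.33127945 0.01091735 1.07135012]
0.0187
```

View pics/scene0.png

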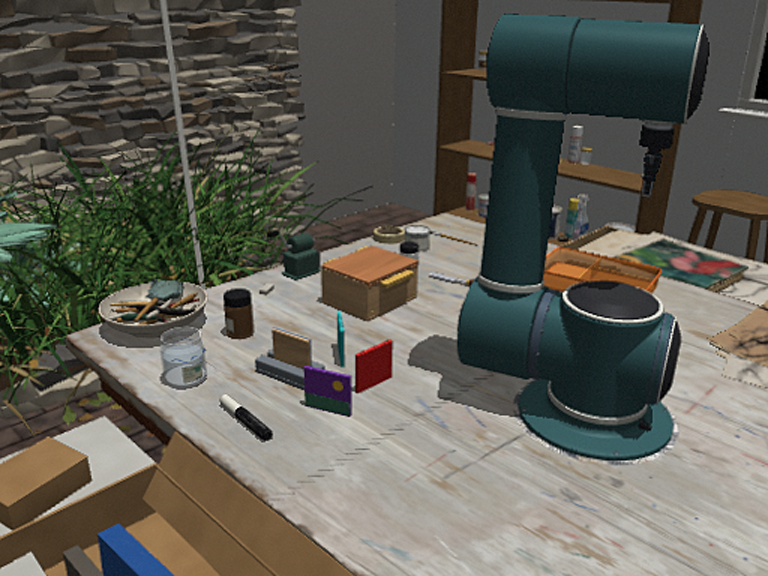

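View pics/top0.png

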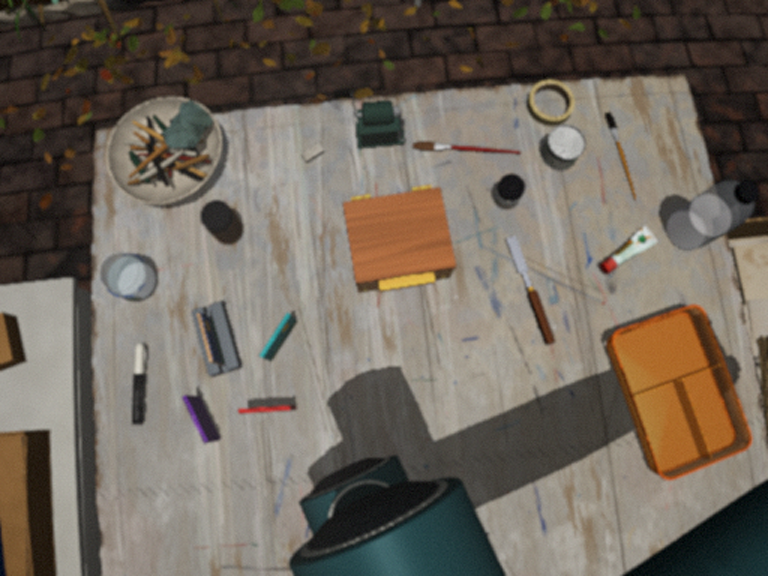

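Scene shows robot, box with yellow sill (400,280), and the tan panel in the grey stand (292,350). Top (1.5x pixels) shows the lid at (400,235), the sill (407,282), and the knife with blade tip (512,237) and handle end (550,342). The stand with panel is at (215,337).

Candidates for the panel:
- Tan one in the grey stand, top (207,335): **chosen**, as it stands in the stand.
- Purple (200,417), red (267,408), turquoise (278,335): excluded by colour.

Candidates for the knife:
- Palette knife (530,290): **chosen**.
- Brushes (465,148) and (620,155), marker (140,383), paint tube (628,250): rejected.

```bash
cat > h.py <<'E'
from workcell import *
import cv2,numpy as np
def K(c):
    f=192/np.tan(np.radians(c["vertical_fov"])/2); return np.array([[f,0,c["cx"]],[0,f,c["cy"]],[0,0,1]])
def plane(n,px,z):
    c=calibration(n);R=np.array(c["R"]);t=np.array(c["t"])
    p=cv2.undistortPoints(np.array(px,float).reshape(-1,1,2),K(c),np.array(c["dist_coeffs"],float))[:,0]
    d=np.c_[p,np.ones(len(p))]@R; o=-R.T@t
    return o+d*((z-o[2])/d[:,2])[:,None]
def proj(n,X):
    c=calibration(n)
    return cv2.projectPoints(np.array(X,float).reshape(-1,1,3),cv2.Rodrigues(np.array(c["R"]))[0],np.array(c["t"],float),K(c),np.array(c["dist_coeffs"],float))[0][:,0]
def blobs(hsv,lo,hi,roi,amin=15):
    m=cv2.inRange(hsv,lo,hi); k=np.zeros_like(m); x0,y0,x1,y1=roi; k[y0:y1,x0:x1]=255
    cs,_=cv2.findContours(m&k,cv2.RETR_EXTERNAL,cv2.CHAIN_APPROX_NONE)
    return sorted([c for c in cs if cv2.contourArea(c)>amin],key=cv2.contourArea,reverse=True)
E
python3 - <<'E'
from h import *
im=grab_frame("top"); cv2.imwrite("pics/top_raw.png",im)
hsv=cv2.cvtColor(im,cv2.COLOR_BGR2HSV)
for n,p in dict(lid=(266,157),sill=(271,188),handle=(359,210),blade=(345,173),table=(320,200),stand=(150,225),panel=(138,222),slot=(143,222)).items(): print(n,hsv[p[1],p[0]])
a=cv2.resize(im[100:260,110:390],None,fx=2.8,fy=2.8,interpolation=cv2.INTER_CUBIC); cv2.imwrite("pics/crop1.png",a)
E
```

```text
lid [ 11 158 163]
sill [ 22 163 221]
handle [ 11 159  88]
blade [115  15 182]
table [ 22  35 162]
stand [114  21 120]
panel [115  67  65]
slot [69 38 47]
```

View pics/crop1.png

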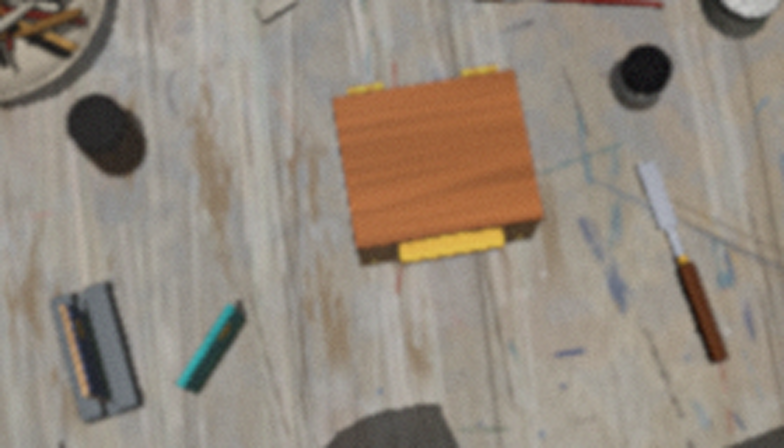

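The crop confirms my choices: knife tip (645,163), handle (700,310), tan panel with its blue/green face to the right in the stand (80,350), and the sill (452,245).

```bash
cat > m.py <<'E'
from h import *
im=grab_frame("top"); hsv=cv2.cvtColor(im,cv2.COLOR_BGR2HSV)
def rect(lo,hi,roi,z,name):
    b=blobs(hsv,lo,hi,roi)
    if not b: print(name,"none"); return
    W=plane("top",b[0][:,0],z)[:,:2]
    (c,s,_)=r=cv2.minAreaRect((W*1000).astype(np.float32)); p=cv2.boxPoints(r)
    e=[p[1]-p[0],p[2]-p[1]]; l=max(e,key=np.linalg.norm); a=np.degrees(np.arctan2(l[1],l[0]))%180
    print(name,"c",np.round(c,1),"size",np.round(s,1),"long axis deg",round(a,2),"n",len(b))
    return np.array(c),a
E
python3 - <<'E'
from m import *
rect((5,120,115),(16,255,255),(215,110,320,200),100,"x") if 0 else None
rect((5,120,125),(16,255,255),(215,110,320,200),.1,"lid")
rect((18,110,170),(28,255,255),(245,175,300,200),.0875,"sill")
rect((3,90,30),(18,255,140),(340,185,380,240),.02,"handle_top")
rect((3,90,30),(18,255,140),(340,185,380,240),.01,"handle_mid")
rect((95,8,150),(130,60,255),(330,150,358,192),.0085,"blade")
rect((95,8,95),(130,40,150),(125,195,165,255),.03,"stand")
rect((5,70,120),(22,255,255),(125,195,150,255),.092,"paneltop")
m=cv2.inRange(hsv,(5,120,125),(16,255,255))
# lid contour simplified
b=blobs(hsv,(5,120,125),(16,255,255),(215,110,320,200))[0]
q=cv2.approxPolyDP(b,4,True)[:,0]; print(q.tolist(),np.round(plane("top",q,.1)*1000,1).tolist())
# scene check
s=grab_frame("scene"); 
E
```

```text
lid c [629.3 -46.8] size [153.6 177.2] long axis deg 93.78 n 1
sill c [546.3 -52. ] size [18.3 97.8] long axis deg 93.64 n 1
handle_top c [ 465.9 -299.6] size [104.9  17.7] long axis deg 11.99 n 1
handle_mid c [ 467.2 -302.5] size [105.9  17.9] long axis deg 11.99 n 1
blade c [ 578.9 -278.1] size [100.4  18.1] long axis deg 11.15 n 1
stand c [489.5 296.6] size [128.5  29.2] long axis deg 12.59 n 2
paneltop c [481.8 310.7] size [86.5  5.4] long axis deg 12.15 n 1
[[292, 126], [229, 136], [237, 187], [303, 177]] [[705.6, -127.7, 100.0], [695.0, 45.0, 100.0], [552.3, 36.9, 100.0], [560.9, -138.5, 100.0]]
```

```bash
cat > go.py <<'E'
# usage: go.py x y z(mm) yaw(deg): remaining shift in present tool axes (units of 25mm) and turn units (5deg)
import sys; from h import *
def rep(x,y,z,yaw):
    s=observe(); R=np.array(s["tool_rot"]); p=np.array(s["tool_pos"])*1e3
    cy=np.degrees(np.arctan2(R[1,0],R[0,0])); d=(np.array([x,y,z])-p)
    a=np.radians(yaw); Rn=np.array([[np.cos(a),np.sin(a),0],[np.sin(a),-np.cos(a),0],[0,0,-1]])
    print("t",round(s["t"],2),"p",p.round(1),"yaw",cy.round(2),"F",np.round(s["contact_force"],1),"op",round(s["opening"]*1e3,1),"g",round(s["gripper_force"],1))
    print("shift now-axes",(R.T@d/25).round(3),"| after turn",(Rn.T@d/25).round(3),"| turn",round(-((yaw-cy+180)%360-180)/5,3))
if __name__=="__main__": rep(*map(float,sys.argv[1:]))
E
python3 go.py 497.5 -294 60 11.5
```

```text
t 0.25 p [ 241.4 -630.3  230.9] yaw 20.96 F [ 0.  -0.5 -0.4] op 85.5 g 0.0
shift now-axes [14.377 -8.893  6.844] | after turn [ 12.72  -11.138   6.838] | turn 1.892
```

jog_arm(
  commands=[
    [[50,1,-0.6,0,0],[50,1,-0.6,0,0],[50,1,-0.6,0,0],[50,1,-0.6,0,0],[50,1,-0.6,0,0],[50,1,-0.6,0,0],[50,1,-0.6,0,0],[50,1,-0.6,0,0],[50,1,-0.6,0,0],[50,1,-0.6,0,0],[50,1,-0.6,0,0],[50,1,-0.6,0,0]],
  ],
  squeeze=60,
)

```text
t: 1.25
tool_pos: [0.4579, -0.3537, 0.2314]
tool_rot: [[0.934, 0.358, 0.0], [0.358, -0.934, -0.0], [0.0, 0.0, -1.0]]
contact_force: [-0.5, -1.3, 0.1]
opening: 0.05
gripper_force: 0.0
```

jog_arm(
  commands=[
    [[50,0.8,-0.6,0.8,0],[50,0.8,-0.6,0.8,0],[50,0.8,-0.4,0.8,0],[50,0,0,0.8,1],[50,0,0,0.8,0.9],[50,0,0,0.8,0],[50,0,0,0,0]],
  ],
)

```text
t: 1.83
tool_pos: [0.4976, -0.295, 0.1072]
tool_rot: [[0.98, 0.199, -0.005], [0.199, -0.98, 0.003], [-0.004, -0.004, -1.0]]
contact_force: [0.2, -0.5, -0.3]
opening: 0.0499
gripper_force: 0.0
```

```bash
python3 go.py 497.5 -294 2 11.5
```

```text
t 1.83 p [ 497.6 -295.   107.2] yaw 11.47 F [ 0.2 -0.5 -0.3] op 49.9 g 0.0
shift now-axes [ 0.02  -0.025  4.207] | after turn [ 4.000e-03 -4.100e-02  4.207e+00] | turn -0.006
```

jog_arm(
  commands=[
    [[50,0,0,1,0],[50,0,0,1,0],[50,0,0,0.8,0],[50,0,0,0.6,0],[50,0,0,0.4,0],[50,0,0,0,0],[50,0,0,0,0]],
  ],
)

```text
t: 2.42
tool_pos: [0.4992, -0.2964, 0.0171]
tool_rot: [[0.98, 0.199, 0.0], [0.199, -0.98, -0.0], [0.0, 0.0, -1.0]]
contact_force: [-0.2, 0.7, 0.5]
opening: 0.0498
gripper_force: 0.0
```

```bash
python3 go.py 497.5 -294 2 11.5
```

```text
t 2.42 p [ 499.2 -296.4   17.1] yaw 11.47 F [-0.2  0.7  0.5] op 49.8 g 0.0
shift now-axes [-0.046 -0.106  0.605] | after turn [-0.046 -0.106  0.605] | turn -0.006
```

jog_arm(
  commands=[
    [[50,-0.05,-0.1,0.3,0],[50,0,0,0.23,0],[50,0,0,0,0],[30,0,0,0,0]],
  ],
)

```text
t: 2.75
tool_pos: [0.4971, -0.2939, 0.003]
tool_rot: [[0.98, 0.199, -0.0], [0.199, -0.98, 0.0], [-0.0, -0.0, -1.0]]
contact_force: [-0.5, -0.7, -0.6]
opening: 0.0391
gripper_force: 0.0
```

```bash
python3 go.py 497.5 -294 2 11.5
```

```text
t 2.75 p [ 497.1 -293.9    3. ] yaw 11.46 F [-0.5 -0.7 -0.6] op 39.1 g 0.0
shift now-axes [0.014 0.008 0.041] | after turn [0.014 0.008 0.041] | turn -0.007
```

jog_arm(
  commands=[
    [[10,0,0,0,0],[10,0,0,0,0],[10,0,0,0,0],[10,0,0,0,0],[10,0,0,0,0]],
  ],
)

```text
t: 3.17
tool_pos: [0.4975, -0.2942, 0.0037]
tool_rot: [[0.98, 0.199, 0.001], [0.199, -0.98, -0.001], [0.001, 0.001, -1.0]]
contact_force: [-0.5, -0.0, 7.4]
opening: 0.0165
gripper_force: 59.3
```

```bash
python3 go.py 497.5 -294 85 11.5; python3 - <<'E'
from m import *
rect((3,90,30),(18,255,140),(340,185,380,240),.02,"handle_top")
rect((95,8,150),(130,60,255),(330,150,358,192),.0085,"blade")
# targets: box frame
o=np.array([630.5,-46.8]);a=np.radians(3.65);R=np.array([[np.cos(a),-np.sin(a)],[np.sin(a),np.cos(a)]])
for x in(-260,-225,-210,-156,-150): print(x,(o+R@[x,0]).round(1))
E
```

```text
t 3.17 p [ 497.5 -294.2    3.7] yaw 11.46 F [-0.5 -0.   7.4] op 16.5 g 59.3
shift now-axes [ 2.000e-03 -5.000e-03 -3.253e+00] | after turn [-0.    -0.007 -3.253] | turn -0.008
handle_top none
blade none
-260 [371.  -63.4]
-225 [406.  -61.1]
-210 [420.9 -60.2]
-156 [474.8 -56.7]
-150 [480.8 -56.3]
```

jog_arm(
  commands=[
    [[10,0,0,-0.5,0],[10,0,0,-1,0],[10,0,0,-1,0],[10,0,0,-1,0],[10,-0.3,-0.5,-1,0],[10,-0.3,-1,-0.5,0],[10,-0.3,-1,0,0],[10,-0.3,-1,0,0],[10,-0.3,-1,0,0],[10,-0.3,-1,0,0],[10,-0.3,-1,0,0],[10,-0.3,-1,0,0]],
  ],
  squeeze=80,
)

```text
t: 4.22
tool_pos: [0.4002, -0.1211, 0.1286]
tool_rot: [[0.98, 0.198, 0.0], [0.198, -0.98, 0.0], [0.0, 0.0, -1.0]]
contact_force: [-0.4, 0.7, 0.2]
opening: 0.0167
gripper_force: 78.2
```

jog_arm(
  commands=[
    [[10,-0.3,-1,0,0],[10,0,-1,0,0],[10,0,-0.5,0,0.56],[10,0,0,0,1],[10,0,0,0,0],[10,0,0,0,0]],
  ],
)

```text
t: 4.72
tool_pos: [0.3814, -0.0623, 0.1286]
tool_rot: [[0.998, 0.067, 0.001], [0.067, -0.998, -0.0], [0.001, 0.0, -1.0]]
contact_force: [0.8, -0.2, -0.4]
opening: 0.0162
gripper_force: 78.3
```

```bash
python3 go.py 381 -62.7 86.2 3.65; python3 - <<'E'
from h import *
im=grab_frame("top"); a=cv2.resize(im[150:310,190:350],None,fx=3.5,fy=3.5,interpolation=cv2.INTER_CUBIC)
b=grab_frame("scene")[150:250,190:350]; b=cv2.resize(b,None,fx=3.5,fy=3.5,interpolation=cv2.INTER_CUBIC)
cv2.imwrite("pics/c2.png",a); cv2.imwrite("pics/c2s.png",b)
E
```

```text
t 4.72 p [381.4 -62.3 128.6] yaw 3.81 F [ 0.8 -0.2 -0.4] op 16.2 g 78.3
shift now-axes [-0.016  0.015  1.695] | after turn [-0.015  0.015  1.695] | turn 0.033
```

View pics/c2.png

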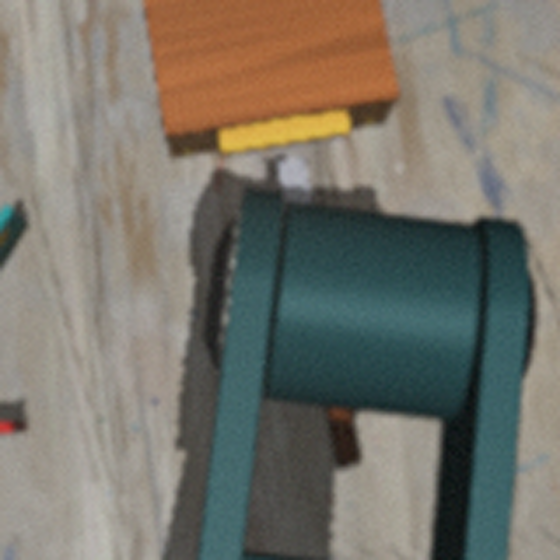

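The crop shows the blade tip at (293,155), just in front of the sill (crop 285,132), and the handle end at (345,463). I'll measure the knife's tip against the notch.

```bash
python3 - <<'E'
from h import *
q=lambda u,v:(190+u/3.5,150+v/3.5)
T=plane("top",[q(294,154)],.1335)[0]*1e3; H=plane("top",[q(346,465)],.145)[0]*1e3; S=plane("top",[q(219,137),q(349,114),q(219,152),q(351,130)],.0875)*1e3
print(T,H,np.degrees(np.arctan2(*(T-H)[1::-1])),np.hypot(*(T-H)[:2])); print(S.round(1))
a=np.radians(3.65);R=np.array([[np.cos(a),-np.sin(a)],[np.sin(a),np.cos(a)]]); print("box",(R.T@(T[:2]-[630.5,-46.8])).round(1))
E
```

```text
[516.89912062 -54.91488584 133.5       ] [295.72632419 -64.94290455 145.        ] 2.596024133976742 221.40001589500338
[[ 545.    -3.3   87.5]
 [ 552.4 -103.2   87.5]
 [ 533.5   -2.1   87.5]
 [ 539.9 -103.2   87.5]]
box [-113.9   -0.9]
```

jog_arm(
  commands=[
    [[10,0,0,0.7,0],[10,0,0,0.5,0],[10,0,0,0.3,0],[10,0,0,0.2,0],[10,0,0,0,0],[10,0,0,0,0]],
  ],
)

```text
t: 5.32
tool_pos: [0.3814, -0.0624, 0.0856]
tool_rot: [[0.998, 0.064, -0.0], [0.064, -0.998, 0.0], [-0.0, -0.0, -1.0]]
contact_force: [-0.3, 0.1, -0.3]
opening: 0.0161
gripper_force: 78.2
```

```bash
python3 go.py 381 -62.7 86.2 3.65; python3 - <<'E'
from h import *
b=grab_frame("scene")[160:230,200:320]; b=cv2.resize(b,None,fx=6,fy=6,interpolation=cv2.INTER_CUBIC)
cv2.imwrite("pics/c3s.png",b)
a=np.radians(3.65);R=np.array([[np.cos(a),-np.sin(a)],[np.sin(a),np.cos(a)]])
for X in([-95,50,87.5],[-95,-50,87.5],[-115,0,89.7],[-115,0,87.5]):
    w=np.r_[[630.5,-46.8]+R@X[:2],X[2]]; print(X,((proj("scene",w/1e3)[0]-[200,160])*6).round(0))
E
```

```text
t 5.32 p [381.4 -62.4  85.6] yaw 3.67 F [-0.3  0.1 -0.3] op 16.1 g 78.2
shift now-axes [-0.016  0.011 -0.023] | after turn [-0.016  0.011 -0.023] | turn 0.003
[-95, 50, 87.5] [345. 177.]
[-95, -50, 87.5] [456. 127.]
[-115, 0, 89.7] [429. 157.]
[-115, 0, 87.5] [429. 161.]
```

View pics/c3s.png

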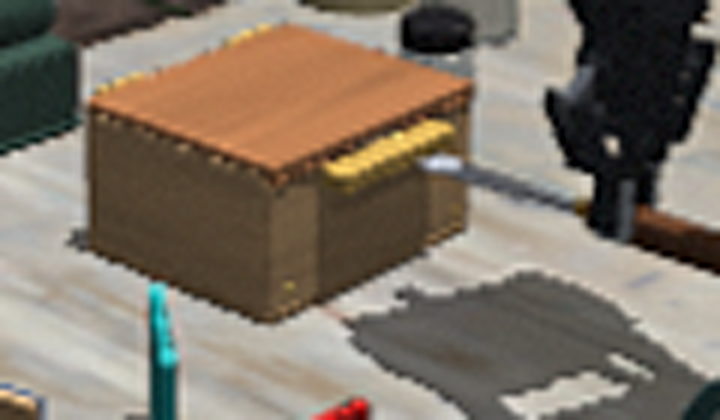

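The tip is at (425,160) against a predicted (429,157), so it is level with the sill top. Advancing.

jog_arm(
  commands=[
    [[10,0.4,0,0,0],[10,0.4,0,0,0],[10,0.3,0,0,0],[10,0.2,0,0,0],[10,0,0,0,0]],
  ],
)

```text
t: 5.78
tool_pos: [0.4145, -0.0602, 0.0858]
tool_rot: [[0.998, 0.064, 0.0], [0.064, -0.998, 0.0], [0.0, -0.0, -1.0]]
contact_force: [0.6, -1.4, -0.2]
opening: 0.0162
gripper_force: 78.2
```

jog_arm(
  commands=[
    [[10,0.3,0,0,0],[10,0.3,0,0,0],[10,0,0,0,0],[10,0,0,0,0]],
  ],
)

```text
t: 6.12
tool_pos: [0.429, -0.0592, 0.0855]
tool_rot: [[0.998, 0.064, -0.0], [0.064, -0.998, 0.0], [-0.0, -0.0, -1.0]]
contact_force: [-0.8, -0.7, -1.1]
opening: 0.0163
gripper_force: 78.2
```

jog_arm(
  commands=[
    [[10,0.4,0,0,0],[10,0.4,0,0,0],[10,0.4,0,0,0],[10,0.35,0,0,0],[10,0,0,0,0],[10,0,0,0,0]],
  ],
  squeeze=50,
)

```text
t: 6.62
tool_pos: [0.4673, -0.0568, 0.0853]
tool_rot: [[0.998, 0.064, -0.001], [0.064, -0.998, 0.0], [-0.001, -0.0, -1.0]]
contact_force: [0.2, -0.1, -0.2]
opening: 0.0162
gripper_force: 78.2
```

jog_arm(
  commands=[
    [[10,0,0,0.15,0],[10,0,0,0.15,0],[10,0,0,0.15,0],[10,0,0,0,0]],
  ],
  squeeze=60,
)

```text
t: 6.95
tool_pos: [0.4672, -0.0569, 0.0747]
tool_rot: [[0.998, 0.064, 0.001], [0.064, -0.998, -0.0], [0.001, 0.0, -1.0]]
contact_force: [-4.1, 0.3, 9.6]
opening: 0.016
gripper_force: 80.8
```

```bash
python3 - <<'E'
from h import *
s=observe(); print(s["contact_force"],s["wrist_torque"],s["gripper_force"],s["tool_pos"])
E
```

```text
[-4.12271953  0.26864504  9.58355497] [0.08482018 0.15496617 0.02731568] 80.80224752426147 [ 0.46724835 -0.05693766  0.07472447]
```

jog_arm(
  commands=[
    [[10,0,0,0.2,0],[10,0.02,0,0.2,0],[10,0.04,0,0.2,0],[10,0.05,0,0.2,0],[10,0.06,0,0.2,0],[10,0,0,0,0],[10,0,0,0,0]],
  ],
)

```text
t: 7.53
tool_pos: [0.4714, -0.0568, 0.0498]
tool_rot: [[0.998, 0.064, 0.001], [0.064, -0.998, -0.0], [0.0, 0.0, -1.0]]
contact_force: [-4.7, -1.8, 7.7]
opening: 0.0159
gripper_force: 83.4
```

```bash
python3 - <<'E'
from h import *
b=grab_frame("scene")[140:230,200:320]; b=cv2.resize(b,None,fx=6,fy=6,interpolation=cv2.INTER_CUBIC)
cv2.imwrite("pics/c4s.png",b)
E
```

```text
(no output)
```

View pics/c4s.png

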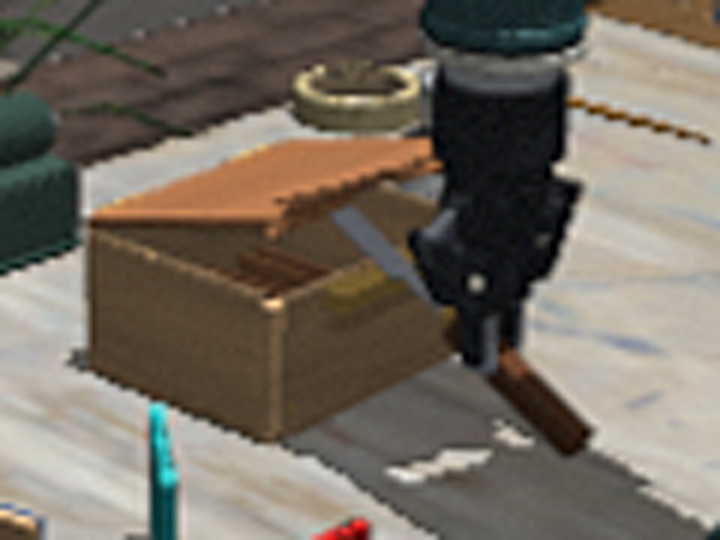

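The lid is levered open by about 0.35 rad, with the blade bearing on the sill edge and its tip under the lid near (340,215). Next I push it further open with the blade, using a firm grip and moving along the arc.

jog_arm(
  commands=[
    [[10,0,0,0,0],[10,0.05,0,-0.2,0],[10,0.1,0,-0.25,0],[10,0.1,0,-0.25,0],[10,0.15,0,-0.25,0],[10,0.15,0,-0.25,0],[10,0.15,0,-0.2,0],[10,0,0,0,0]],
  ],
  squeeze=120,
)

```text
t: 8.25
tool_pos: [0.4895, -0.0554, 0.0852]
tool_rot: [[0.998, 0.064, 0.0], [0.064, -0.998, -0.0], [0.0, 0.0, -1.0]]
contact_force: [-1.3, 0.4, -1.9]
opening: 0.0152
gripper_force: 118.1
```

```bash
python3 - <<'E'
from h import *
s=observe(); print(s["contact_force"],s["wrist_torque"],s["gripper_force"],s["tool_pos"])
b=grab_frame("scene")[120:220,200:320]; b=cv2.resize(b,None,fx=5,fy=5,interpolation=cv2.INTER_CUBIC)
cv2.imwrite("pics/c5s.png",b)
E
```

```text
[-1.30826449  0.43508254 -1.89085829] [0.05539186 0.16800359 0.01229837] 118.08925151824951 [ 0.48945783 -0.05541984  0.08516759]
```

View pics/c5s.png

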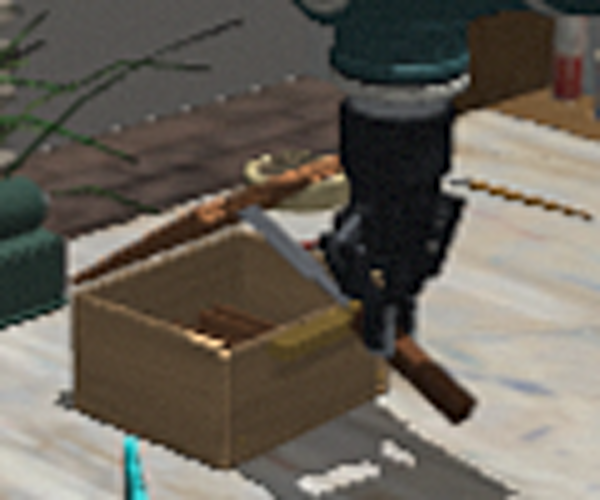

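The lid stands at about 0.6 rad, resting on the tip at (245,210), and the knife has kept its pitch in the grip. Continuing along the arc.

jog_arm(
  commands=[
    [[10,0.15,0,-0.25,0],[10,0.18,0,-0.25,0],[10,0.2,0,-0.25,0],[10,0.22,0,-0.22,0],[10,0.25,0,-0.22,0],[10,0.25,0,-0.2,0],[10,0.28,0,-0.2,0],[10,0.3,0,-0.18,0],[10,0.3,0,-0.15,0],[10,0.3,0,-0.12,0],[10,0,0,0,0]],
  ],
)

```text
t: 9.22
tool_pos: [0.5515, -0.0515, 0.1361]
tool_rot: [[0.998, 0.064, 0.002], [0.064, -0.998, -0.0], [0.002, 0.0, -1.0]]
contact_force: [0.8, 1.1, -0.7]
opening: 0.0151
gripper_force: 119.6
```

```bash
python3 - <<'E'
from h import *
s=observe(); print(s["contact_force"],s["wrist_torque"],s["gripper_force"],s["tool_pos"])
E
```

```text
[ 0.78503941  1.11560593 -0.70700378] [-0.14623688  0.03060868  0.23394222] 119.63949680328369 [ 0.55149356 -0.05152877  0.13614326]
```

jog_arm(
  commands=[
    [[10,0.3,0,-0.15,0],[10,0.35,0,-0.1,0],[10,0.35,0,-0.05,0],[10,0.35,0,0,0],[10,0.35,0,0,0],[10,0.35,0,0,0],[10,0.35,0,0,0],[10,0.35,0,0,0],[10,0.25,0,0,0],[10,0.1,0,0,0],[10,0,0,0,0]],
  ],
)

```text
t: 10.13
tool_pos: [0.627, -0.0466, 0.1423]
tool_rot: [[0.998, 0.064, -0.003], [0.064, -0.998, -0.0], [-0.003, -0.0, -1.0]]
contact_force: [-16.2, -1.0, 1.7]
opening: 0.0151
gripper_force: 120.7
```

```bash
python3 - <<'E'
from h import *
s=observe(); print(s["contact_force"],s["wrist_torque"],s["gripper_force"],s["tool_pos"])
b=grab_frame("scene")[70:250,170:340]; b=cv2.resize(b,None,fx=3.3,fy=3.3,interpolation=cv2.INTER_CUBIC)
cv2.imwrite("pics/c6s.png",b)
E
```

```text
[-16.21941255  -0.97004317   1.67647549] [-0.07284597  1.28762254 -0.02414778] 120.71398973464966 [ 0.62695358 -0.04664196  0.14230981]
```

View pics/c6s.png

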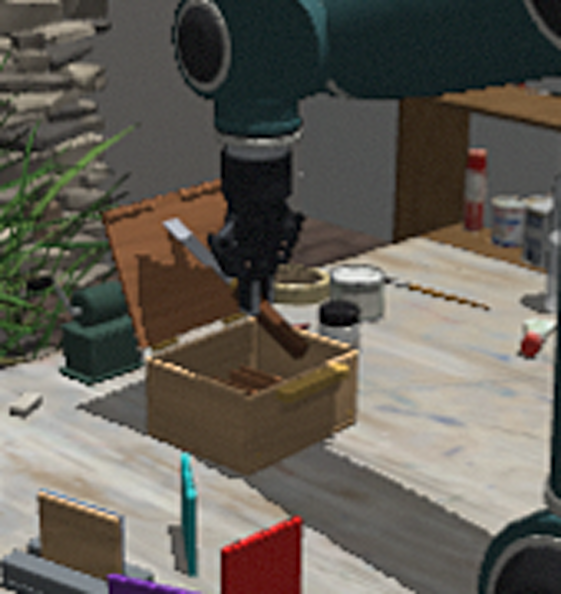

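The lid is fully open, leaning back (the top edge runs from (105,215) to (235,185)), with the knife tip resting on it at (170,225). Now I back off and carry the knife to the free table on the right.

jog_arm(
  commands=[
    [[10,-0.3,0,0,0],[10,-0.5,0,-0.3,0],[10,-1,0,-0.7,0],[10,-1,0,-0.7,0],[10,-1,0.3,-0.6,0],[10,-1,0.7,0,0],[10,-1,1,0,0],[10,-0.9,1,0,0],[10,-0.2,1,0,0],[10,0,1,0,0],[10,0,1,0,0],[10,0,1,0,0]],
  ],
)

```text
t: 11.18
tool_pos: [0.4664, -0.2338, 0.2011]
tool_rot: [[0.998, 0.064, 0.002], [0.064, -0.998, -0.001], [0.002, 0.001, -1.0]]
contact_force: [0.7, 0.3, -0.3]
opening: 0.0154
gripper_force: 119.8
```

jog_arm(
  commands=[
    [[10,0,1,0.2,0],[10,0,1,0.6,0],[10,0,0.75,1,0],[10,0,0,1,0],[10,0,0,0.8,0],[10,0,0,0.6,0],[10,0,0,0,0]],
  ],
)

```text
t: 11.77
tool_pos: [0.4698, -0.3004, 0.0923]
tool_rot: [[0.998, 0.064, -0.003], [0.064, -0.998, 0.002], [-0.002, -0.002, -1.0]]
contact_force: [-0.0, 0.4, -0.5]
opening: 0.0152
gripper_force: 119.8
```

```bash
python3 go.py 470 -300 4 3.65
```

```text
t 11.77 p [ 469.8 -300.4   92.3] yaw 3.64 F [-0.   0.4 -0.5] op 15.2 g 119.8
shift now-axes [ 0.017 -0.01   3.531] | after turn [ 0.009 -0.017  3.531] | turn -0.001
```

jog_arm(
  commands=[
    [[10,0,0,0.6,0],[10,0,0,0.5,0],[10,0,0,0.3,0],[10,0,0,0.2,0],[10,0,0,0.2,0],[10,0,0,0.2,0],[10,0,0,0.2,0],[10,0,0,0.2,0],[10,0,0,0.2,0]],
  ],
  squeeze=30,
)

```text
t: 12.52
tool_pos: [0.4719, -0.3014, 0.0318]
tool_rot: [[0.998, 0.064, 0.003], [0.064, -0.998, -0.001], [0.003, 0.002, -1.0]]
contact_force: [-2.7, 3.4, 8.8]
opening: 0.015
gripper_force: 121.5
```

```bash
python3 go.py 470 -300 4 3.65
```

```text
t 12.52 p [ 471.9 -301.4   31.8] yaw 3.66 F [-2.7  3.4  8.8] op 15.0 g 121.5
shift now-axes [-0.077 -0.063  1.112] | after turn [-0.073 -0.061  1.112] | turn 0.001
```

jog_arm(
  commands=[
    [[10,0,0,0.2,0],[10,0,0,0.2,0],[10,0,0,0.2,0],[10,0,0,0.2,0],[10,0,0,0.18,0],[10,0,0,0.08,0],[10,0,0,0,0]],
  ],
)

```text
t: 13.1
tool_pos: [0.4713, -0.3011, 0.0043]
tool_rot: [[0.998, 0.064, 0.001], [0.064, -0.998, -0.001], [0.001, 0.001, -1.0]]
contact_force: [2.8, 1.3, 5.5]
opening: 0.0148
gripper_force: 124.2
```

```bash
python3 go.py 470 -300 4 3.65
```

```text
t 13.1 p [ 471.3 -301.1    4.3] yaw 3.66 F [2.8 1.3 5.5] op 14.8 g 124.2
shift now-axes [-0.048 -0.047  0.013] | after turn [-0.048 -0.047  0.013] | turn 0.002
```

jog_arm(
  commands=[
    [[20,0,0,0,0],[30,0,0,0,0],[45,0,0,0,0],[45,0,0,-0.3,0],[45,0,0,-0.8,0],[45,0,0,-1,0],[45,0,0,-1,0],[45,0,0,-1,0],[45,0,0,-1,0],[45,0,0,-1,0],[45,0,0,-1,0],[45,0,0,-1,0]],
  ],
  squeeze=40,
)

```text
t: 14.1
tool_pos: [0.4703, -0.3007, 0.2082]
tool_rot: [[0.998, 0.064, 0.0], [0.064, -0.998, -0.0], [0.0, 0.0, -1.0]]
contact_force: [-0.5, -0.2, -0.4]
opening: 0.0452
gripper_force: 0.0
```

```bash
python3 - <<'E'
from m import *
cv2.imwrite("pics/top7raw.png",im)
a=cv2.resize(im[85:265,110:390],None,fx=2.8,fy=2.8,interpolation=cv2.INTER_CUBIC); cv2.imwrite("pics/c7.png",a)
rect((3,90,30),(18,255,140),(340,185,400,260),.02,"handle_top")
rect((95,8,95),(130,40,150),(125,195,165,255),.03,"stand")
rect((5,70,120),(22,255,255),(125,195,150,255),.092,"paneltop")
E
```

```text
handle_top c [ 471.4 -296.8] size [49.3 18.7] long axis deg 7.31 n 1
stand c [489.1 296.3] size [127.6  31.1] long axis deg 12.58 n 2
paneltop c [481.9 310.6] size [86.5  5.1] long axis deg 12.21 n 1
```

View pics/c7.png

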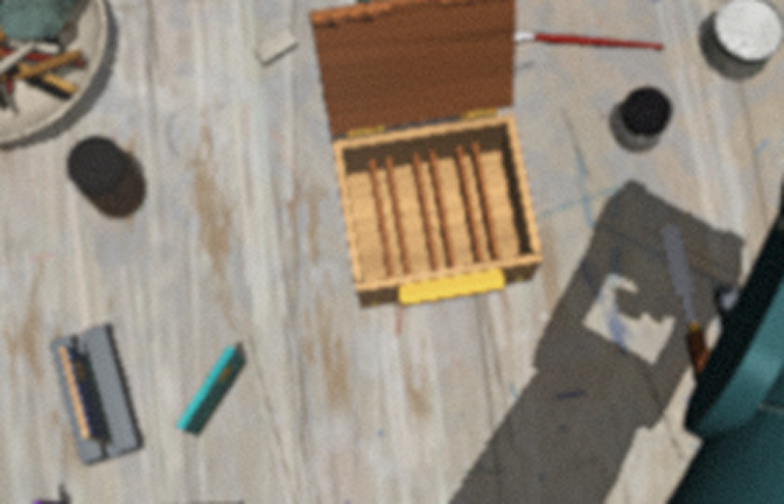

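The crop shows the lid open and the knife lying flat at right (tip (672,230)). The middle slot's rails are near (424,200) and (440,200), and the panel is in the stand at (80,390). I measure the middle slot's rails next.

```bash
python3 - <<'E'
from h import *
im=cv2.imread("pics/top7raw.png"); lab=cv2.cvtColor(im,cv2.COLOR_BGR2LAB).astype(np.float32)
o=np.array([630.5,-46.8]);a=np.radians(3.65);R=np.array([[np.cos(a),-np.sin(a)],[np.sin(a),np.cos(a)]])
ys=np.arange(-75,75.1,.5)
from scipy.signal import find_peaks
from scipy.ndimage import gaussian_filter1d
rows=[]
for x in range(-55,46,10):
    acc=0
    for dx in(-4,0,4):
        W=np.c_[(o+(R@np.c_[np.full(len(ys),x+dx),ys].T).T),np.full(len(ys),43)]/1e3
        p=proj("top",W).astype(np.float32); acc=acc+cv2.remap(lab,p[:,0].reshape(-1,1),p[:,1].reshape(-1,1),cv2.INTER_CUBIC)[:,0,:]
    s=gaussian_filter1d((acc[:,1]-acc[:,0]*.3)/3,3); k,_=find_peaks(s,prominence=4); print(x,ys[k])
# box rim: outer corners of bright rim at z=92 (left/right walls) via walls' tan mask
c=plane("top",[(110+337/2.8,85+143/2.8),(110+511/2.8,85+117/2.8),(110+541/2.8,85+258/2.8)],.092)*1e3
print(c.round(1)); print((R.T@(c[:,:2]-o).T).T.round(1))
E
```

```text
-55 [-50.5 -33.5  -6.   10.5  37.5  55. ]
-45 [-50.  -33.5  -6.   10.5  38.   55. ]
-35 [-50.5 -33.5  -6.   10.5  38.   55. ]
-25 [-50.5 -33.5  -6.   10.5  38.   54.5]
-15 [-50.  -33.5  -6.   10.   37.5  54.5]
-5 [-50.5 -33.5  -6.5  10.   38.   55. ]
5 [-50.5 -34.   -6.5  10.5  37.5  54. ]
15 [-50.5 -33.5  -6.   10.5  38.   54.5]
25 [-50.5 -33.5  -6.5  10.5  37.5  54.5]
35 [-50.5 -33.5  -6.   10.5  38.   55. ]
45 [-50.5 -33.5  -6.   10.5  38.   54.5]
[[ 697.4   41.7   92. ]
 [ 706.3 -129.9   92. ]
 [ 562.3 -140.3   92. ]]
[[ 72.4  84. ]
 [ 70.4 -87.8]
 [-74.  -88.9]]
```

```bash
python3 - <<'E'
from h import *
im=cv2.imread("pics/top7raw.png"); lab=cv2.cvtColor(im,cv2.COLOR_BGR2LAB).astype(np.float32)
o=np.array([630.5,-46.8]);a=np.radians(3.65);R=np.array([[np.cos(a),-np.sin(a)],[np.sin(a),np.cos(a)]])
def prof(z,ys,xs=range(-45,30,2)):
    acc=0
    for x in xs:
        W=np.c_[(o+(R@np.c_[np.full(len(ys),x),ys].T).T),np.full(len(ys),z)]/1e3
        p=proj("top",W).astype(np.float32); acc=acc+cv2.remap(lab,p[:,0].reshape(-1,1),p[:,1].reshape(-1,1),cv2.INTER_LINEAR)[:,0,:]
    return acc/len(xs)
ys=np.arange(-14,20,1.); P=prof(43,ys)
print("z43 (y,L,a)"); print([(int(y),int(l),int(q-128)) for y,l,q,_ in np.c_[ys,P]])
for nm,ys in(("left wall",np.arange(76,98,1.)),("right wall",np.arange(-98,-74,1.))):
    P=prof(92,ys); print(nm,[(int(y),int(l),int(q-128)) for y,l,q,_ in np.c_[ys,P]])
E
```

```text
z43 (y,L,a)
[(-14, 179, 10), (-13, 173, 11), (-12, 166, 12), (-11, 157, 14), (-10, 147, 15), (-9, 136, 17), (-8, 126, 17), (-7, 116, 17), (-6, 109, 16), (-5, 107, 14), (-4, 112, 12), (-3, 124, 10), (-2, 140, 9), (-1, 156, 9), (0, 167, 9), (1, 175, 9), (2, 177, 9), (3, 176, 10), (4, 172, 11), (5, 164, 12), (6, 156, 14), (7, 146, 15), (8, 136, 16), (9, 125, 17), (10, 118, 16), (11, 114, 15), (12, 116, 13), (13, 124, 11), (14, 137, 10), (15, 152, 10), (16, 164, 9), (17, 173, 9), (18, 180, 9), (19, 184, 9)]
left wall [(76, 186, 9), (77, 184, 9), (78, 182, 9), (79, 180, 8), (80, 179, 8), (81, 178, 8), (82, 180, 8), (83, 184, 8), (84, 188, 8), (85, 191, 8), (86, 191, 8), (87, 190, 8), (88, 187, 7), (89, 182, 6), (90, 178, 4), (91, 177, 3), (92, 176, 2), (93, 176, 1), (94, 177, 0), (95, 179, 0), (96, 179, 0), (97, 178, 0)]
right wall [(-98, 170, 1), (-97, 171, 1), (-96, 172, 1), (-95, 172, 1), (-94, 172, 1), (-93, 173, 1), (-92, 174, 2), (-91, 176, 4), (-90, 180, 5), (-89, 185, 6), (-88, 189, 7), (-87, 192, 7), (-86, 192, 8), (-85, 188, 8), (-84, 180, 8), (-83, 165, 8), (-82, 147, 8), (-81, 126, 7), (-80, 104, 6), (-79, 84, 5), (-78, 69, 4), (-77, 59, 4), (-76, 54, 3), (-75, 52, 3)]
```

jog_arm(
  commands=[
    [[45,0,-0.5,0,0],[45,0,-1,0,0],[45,0,-1,0,0],[45,0,-1,0,0],[45,0,-1,0,0],[45,0,-1,0,0],[45,0,-1,0,0],[45,0,-1,0,0],[45,0,-1,0,0],[45,0,-1,0,0],[45,0,-1,0,0],[45,0,-1,0,0]],
  ],
)

```text
t: 15.15
tool_pos: [0.4513, -0.0124, 0.2058]
tool_rot: [[0.998, 0.064, -0.001], [0.064, -0.998, 0.0], [-0.001, -0.0, -1.0]]
contact_force: [-0.2, -0.2, 0.4]
opening: 0.0449
gripper_force: 0.0
```

jog_arm(
  commands=[
    [[45,0.2,-1,0,0],[45,0.2,-1,0,0],[45,0.2,-1,0,0],[45,0.2,-1,0,0],[45,0.2,-1,0,0],[45,0.2,-1,0,0],[45,0.2,-1,0,0],[45,0.2,-1,0,0],[45,0.2,-1,0,0],[45,0.2,-1,0,0],[45,0,-1,0,0],[45,0,-1,0,0]],
  ],
)

```text
t: 16.15
tool_pos: [0.4821, 0.29, 0.2056]
tool_rot: [[0.998, 0.064, -0.001], [0.064, -0.998, -0.0], [-0.001, 0.0, -1.0]]
contact_force: [1.0, -0.3, -0.5]
opening: 0.045
gripper_force: 0.0
```

jog_arm(
  commands=[
    [[45,0,-0.9,0.5,0],[45,0,0,1,-0.73],[45,0,0,1,-1],[45,0,0,0.5,0],[45,0,0,0,0]],
  ],
)

```text
t: 16.57
tool_pos: [0.4799, 0.3105, 0.1279]
tool_rot: [[0.977, 0.211, -0.004], [0.211, -0.977, -0.003], [-0.005, 0.002, -1.0]]
contact_force: [0.2, 0.1, 0.1]
opening: 0.0453
gripper_force: 0.0
```

```bash
python3 go.py 481.9 310.6 57 12.3; python3 - <<'E'
from m import *
c,a=rect((3,90,30),(18,255,140),(340,185,400,260),.02,"handle_top")
b,_=rect((95,8,120),(130,60,255),(335,150,365,200),.0085,"blade") or (0,0)
n=np.array([-np.sin(np.radians(3.66)),np.cos(np.radians(3.66))]); print("lateral camera-robot of handle centre",(c-[471.3,-301.1])@n)
E
```

```text
t 16.57 p [479.9 310.5 127.9] yaw 12.18 F [0.2 0.1 0.1] op 45.3 g 0.0
shift now-axes [0.095 0.008 2.837] | after turn [0.081 0.013 2.838] | turn -0.024
handle_top c [ 438.4 -299.3] size [102.7  17.6] long axis deg 4.34 n 1
blade c [ 552.7 -292.5] size [99.5 18. ] long axis deg 4.82 n 1
lateral camera-robot of handle centre 3.9175125512314444
```

jog_arm(
  commands=[
    [[45,0.06,0,0.6,0],[45,0,0,0.8,0],[45,0,0,0.7,0],[45,0,0,0.5,0],[45,0,0,0.2,0],[20,0,0,0,0],[16,0,0,0,0],[13,0,0,0,0],[11,0,0,0,0],[10,0,0,0,0]],
  ],
  squeeze=25,
)

```text
t: 17.45
tool_pos: [0.4833, 0.3116, 0.0621]
tool_rot: [[0.977, 0.213, 0.001], [0.213, -0.977, 0.001], [0.001, -0.0, -1.0]]
contact_force: [-0.4, -0.8, -0.1]
opening: 0.0101
gripper_force: 0.0
```

jog_arm(
  commands=[
    [[9,0,0,0,0],[8.5,0,0,0,0]],
  ],
)

```text
t: 17.62
tool_pos: [0.4833, 0.3114, 0.0619]
tool_rot: [[0.977, 0.213, 0.001], [0.213, -0.977, 0.0], [0.001, 0.0, -1.0]]
contact_force: [1.4, -2.5, 5.9]
opening: 0.0084
gripper_force: 3.4
```

jog_arm(
  commands=[
    [[7,0,0,0,0],[3,0,0,0,0],[3,0,0,0,0],[3,0,0,0,0]],
  ],
)

```text
t: 17.95
tool_pos: [0.4835, 0.3109, 0.062]
tool_rot: [[0.977, 0.213, 0.001], [0.213, -0.977, -0.001], [0.001, 0.001, -1.0]]
contact_force: [2.1, -7.3, 7.2]
opening: 0.0081
gripper_force: 24.4
```

```bash
python3 go.py 481.9 310.6 200 12.3
```

```text
t 17.95 p [483.5 310.9  62. ] yaw 12.3 F [ 2.1 -7.3  7.2] op 8.1 g 24.4
shift now-axes [-5.900e-02  4.000e-03 -5.521e+00] | after turn [-6.300e-02 -3.000e-03 -5.521e+00] | turn -0.0
```

jog_arm(
  commands=[
    [[3,0,0,0,0],[3,0,0,-0.2,0],[3,0,0,-0.4,0],[3,0,0,-0.6,0],[3,0,0,-0.8,0],[3,0,0,-0.9,0],[3,0,0,-0.9,0],[3,0,0,-0.9,0],[3,0,0,-0.6,0],[3,0,0,0,0],[3,0,0,0,0]],
  ],
  squeeze=40,
)

```text
t: 18.87
tool_pos: [0.4831, 0.3116, 0.1943]
tool_rot: [[0.977, 0.213, 0.001], [0.213, -0.977, 0.001], [0.001, -0.001, -1.0]]
contact_force: [-0.5, -0.0, -0.3]
opening: 0.0076
gripper_force: 41.8
```

jog_arm(
  commands=[
    [[3,0.2,0.5,0,0],[3,0.2,0.8,0,0],[3,0.2,1,0,0],[3,0.2,1,0,0],[3,0.2,1,0,0],[3,0.2,1,0,0],[3,0.2,1,0,0],[3,0.2,1,0,0],[3,0.2,1,0,0],[3,0.2,1,0,0],[3,0.2,1,0,0],[3,0.2,1,0,0]],
  ],
)

```text
t: 19.87
tool_pos: [0.6018, 0.0462, 0.1921]
tool_rot: [[0.977, 0.213, -0.002], [0.213, -0.977, -0.0], [-0.002, -0.0, -1.0]]
contact_force: [0.5, 0.4, -0.9]
opening: 0.0074
gripper_force: 41.8
```

jog_arm(
  commands=[
    [[3,0.2,1,0,0],[3,0,1,0,0],[3,0,1,0,0],[3,0,0.6,0,0.73],[3,0,0.3,0,1],[3,0,0,0,0],[3,0,0,0,0]],
  ],
)

```text
t: 20.45
tool_pos: [0.6266, -0.0467, 0.1924]
tool_rot: [[0.998, 0.065, -0.002], [0.065, -0.998, 0.0], [-0.002, -0.001, -1.0]]
contact_force: [0.0, 0.4, -0.1]
opening: 0.0074
gripper_force: 41.7
```

```bash
python3 go.py 630.4 -48 120 3.65
```

```text
t 20.45 p [626.6 -46.7 192.4] yaw 3.75 F [ 0.   0.4 -0.1] op 7.4 g 41.7
shift now-axes [0.154 0.064 2.895] | after turn [0.148 0.063 2.895] | turn 0.02
```

jog_arm(
  commands=[
    [[3,0.15,0.06,0.3,0],[3,0,0,0.6,0],[3,0,0,0.7,0],[3,0,0,0.7,0],[3,0,0,0.6,0],[3,0,0,0.4,0],[3,0,0,0.2,0],[3,0,0,0,0],[3,0,0,0,0]],
  ],
)

```text
t: 21.2
tool_pos: [0.6311, -0.0473, 0.1066]
tool_rot: [[0.998, 0.064, 0.0], [0.064, -0.998, -0.0], [0.0, 0.0, -1.0]]
contact_force: [-0.2, 0.5, 0.5]
opening: 0.0074
gripper_force: 41.7
```

```bash
python3 go.py 630.4 -48 60 3.65; python3 go.py 630.4 -48 60 3.65
```

```text
t 21.2 p [631.1 -47.3 106.6] yaw 3.68 F [-0.2  0.5  0.5] op 7.4 g 41.7
shift now-axes [-0.029  0.026  1.866] | after turn [-0.028  0.027  1.866] | turn 0.006
t 21.2 p [631.1 -47.3 106.6] yaw 3.68 F [-0.2  0.5  0.5] op 7.4 g 41.7
shift now-axes [-0.029  0.026  1.866] | after turn [-0.028  0.027  1.866] | turn 0.006
```

jog_arm(
  commands=[
    [[3,0,0.02,0.15,0],[3,0,0,0.15,0],[3,0,0,0.1,0],[3,0,0,0.1,0],[3,0,0,0.1,0],[3,0,0,0,0]],
  ],
)

```text
t: 21.7
tool_pos: [0.6307, -0.0478, 0.0907]
tool_rot: [[0.998, 0.064, -0.001], [0.064, -0.998, 0.0], [-0.001, -0.0, -1.0]]
contact_force: [0.0, 1.4, 0.4]
opening: 0.0073
gripper_force: 41.7
```

jog_arm(
  commands=[
    [[3,0,0,0.1,0],[3,0,0,0.1,0],[3,0,0,0,0]],
  ],
)

```text
t: 21.95
tool_pos: [0.6307, -0.0478, 0.0857]
tool_rot: [[0.998, 0.064, -0.001], [0.064, -0.998, 0.0], [-0.001, -0.0, -1.0]]
contact_force: [-0.2, 0.2, -0.9]
opening: 0.0073
gripper_force: 41.7
```

The panel has entered the slot without force. Lowering gently.

jog_arm(
  commands=[
    [[3,0,0,0.15,0],[3,0,0,0.15,0],[3,0,0,0.15,0],[3,0,0,0.15,0],[3,0,0,0.12,0],[3,0,0,0.1,0],[3,0,0,0.06,0],[3,0,0,0,0]],
  ],
)

```text
t: 22.62
tool_pos: [0.6307, -0.0479, 0.0639]
tool_rot: [[0.998, 0.064, -0.0], [0.064, -0.998, 0.0], [-0.0, -0.0, -1.0]]
contact_force: [-0.6, -0.7, -1.8]
opening: 0.0077
gripper_force: 41.7
```

jog_arm(
  commands=[
    [[3,0,0,0.04,0],[3,0,0,0.04,0],[3,0,0,0,0]],
  ],
)

```text
t: 22.87
tool_pos: [0.6309, -0.0479, 0.0622]
tool_rot: [[0.998, 0.064, 0.0], [0.064, -0.998, -0.0], [0.0, 0.0, -1.0]]
contact_force: [-0.0, -0.9, -0.8]
opening: 0.0075
gripper_force: 41.7
```

jog_arm(
  commands=[
    [[3,0,0,0.03,0],[3,0,0,0.03,0],[3,0,0,0,0],[3,0,0,0,0]],
  ],
)

```text
t: 23.2
tool_pos: [0.6309, -0.0479, 0.0608]
tool_rot: [[0.998, 0.064, -0.0], [0.064, -0.998, -0.0], [-0.0, 0.0, -1.0]]
contact_force: [-0.4, -0.2, -0.3]
opening: 0.0071
gripper_force: 41.7
```

jog_arm(
  commands=[
    [[3,0,0,0.03,0],[3,0,0,0,0]],
  ],
)

```text
t: 23.37
tool_pos: [0.6309, -0.0479, 0.0601]
tool_rot: [[0.998, 0.064, 0.0], [0.064, -0.998, -0.0], [0.0, 0.0, -1.0]]
contact_force: [0.2, -0.4, -0.5]
opening: 0.0074
gripper_force: 41.9
```

jog_arm(
  commands=[
    [[3,0,0,0.03,0],[3,0,0,0,0]],
  ],
)

```text
t: 23.53
tool_pos: [0.631, -0.0479, 0.06]
tool_rot: [[0.998, 0.064, 0.0], [0.064, -0.998, -0.0], [0.0, 0.0, -1.0]]
contact_force: [-2.4, -0.3, 6.4]
opening: 0.007
gripper_force: 42.7
```

jog_arm(
  commands=[
    [[3,0,0,0.03,0],[3,0,0,0,0]],
  ],
)

```text
t: 23.7
tool_pos: [0.6311, -0.0479, 0.06]
tool_rot: [[0.998, 0.064, 0.001], [0.064, -0.998, -0.0], [0.001, 0.0, -1.0]]
contact_force: [-7.1, 0.0, 13.5]
opening: 0.0073
gripper_force: 43.8
```

The panel is on the floor: TCP at 60 mm as predicted, with a contact force. Releasing.

jog_arm(
  commands=[
    [[3,0,0,-0.04,0],[9,0,0,0,0],[14,0,0,0,0],[24,0,0,0,0],[30,0,0,0,0],[30,0,0,-0.3,0],[30,0,0,-0.8,0],[30,0,0,-1,0],[30,0,0,-1,0],[30,0,0,-1,0],[30,0,0,-1,0],[30,0,0,-1,0]],
  ],
)

```text
t: 24.7
tool_pos: [0.6307, -0.0478, 0.214]
tool_rot: [[0.998, 0.064, 0.0], [0.064, -0.998, -0.0], [0.0, 0.0, -1.0]]
contact_force: [-0.6, -0.6, 0.8]
opening: 0.0302
gripper_force: 0.0
```

jog_arm(
  commands=[
    [[30,-0.5,0,-0.5,0],[30,-1,0,0,0],[30,-1,0,0,0],[30,-1,-0.5,0,0],[30,-1,-1,0,0],[30,-1,-1,0,0],[30,-1,-1,0,0],[30,0,-1,0,0],[30,0,-1,0,0],[30,0,-1,0,0],[30,0,-1,0,0],[30,0,-0.5,0,0]],
  ],
)

```text
t: 25.7
tool_pos: [0.4555, 0.1435, 0.2252]
tool_rot: [[0.998, 0.065, 0.001], [0.065, -0.998, 0.001], [0.001, -0.001, -1.0]]
contact_force: [1.1, -0.3, 0.5]
opening: 0.0298
gripper_force: 0.0
```

```bash
python3 - <<'E'
from h import *
a=cv2.resize(grab_frame("top")[70:250,130:400],None,fx=2,fy=2,interpolation=cv2.INTER_CUBIC)
b=cv2.resize(grab_frame("scene")[100:240,130:300],None,fx=540/170,fy=540/170,interpolation=cv2.INTER_CUBIC)[:235*2-230]
b=cv2.resize(grab_frame("scene")[125:215,180:315],None,fx=4,fy=4,interpolation=cv2.INTER_CUBIC)[:,:540]
b=b[:238]
cv2.imwrite("pics/c9.png",np.vstack([a,b]))
E
```

```text
(no output)
```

View pics/c9.png

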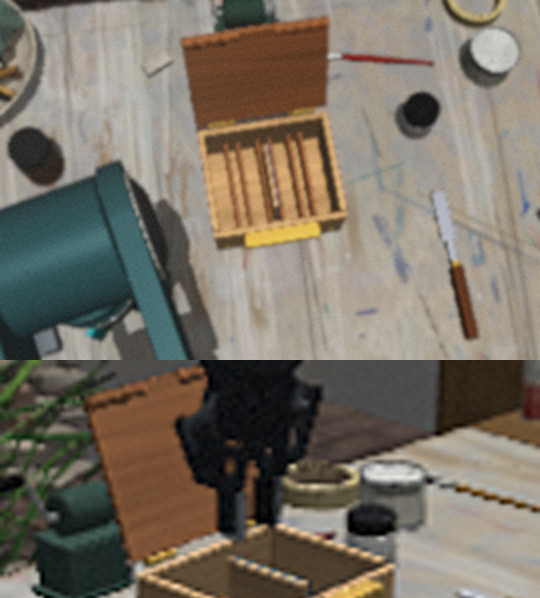

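The panel sits in the middle slot (270,180), with its top level with the rim in the scene view. The lid is open, the knife lies flat (455,265), and both jars (35,150) and (418,113) are where they stood. Handing in.

```bash
python3 -c "
from workcell import *
print(sign_off())"
```

```text
the job is handed in; nothing more can be done
None
```

The job is handed in at about 26 s: I levered the lid off with the blade bearing on the sill and swung it fully open. The knife is flat on the table, the panel is fully down in the middle slot, and both jars are where they stood; `sign_off()` returned no verdict.

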